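# Seat a riveting stake in the bench socket and latch it

## Robot

A 6-joint arm with a two-finger parallel gripper is mounted at the origin on a cart in front of the work surface, level with it; the furniture and walls round the work are solid. World frame = base frame: x ahead of the robot, y to its left, z up, the work surface at z = 0. Lengths are in m, angles in rad, forces in N, time in s.
With the tool pointing down it reaches from about 0.35 to 0.775 m from the base axis. Payload 5.5 kg.
Tool frame: the origin (TCP) lies between the finger pads; the fingertips stand 8 mm ahead of it and the grasp point (between the pads) lies 11 mm behind it; z points along the fingers, y is the line along which they close (so a half turn about z gives the same grasp; the last joint's range is limited). The gripper opens to 85 mm and grips with 20 to 120 N. Pads are 22 mm wide; open, the fingers measure 114 mm over their backs; the gripper's body (76 mm by 85 mm) begins 54 mm behind the grasp point. The pads swing forward as they close: fully open they stand 13 mm farther back than shut.
Start: joints at [-1.446, 0.313, 0.046, 1.304, 0, 1.431], TCP at [0.15, -0.555, 0.239] pointing down, gripper open.
Joint ranges: [-2.76, 2.76], [-0.86, 1.69], [-1.03, 1.26], [-2.2, 2.34], [-1.47, 1.5], [-3.14, 3.14]. Speed limits (rad/s): [2.57, 2.57, 3.14, 3.14, 3.14, 3.14].

## Interface

Orientations are given as a unit quaternion [w, x, y, z].
In Python, from workcell import status, vision, job gives the robot as it stands. The module is installed in compiled form; this text tells all that it offers.
- The arm moves only by the tool apply_moves, never from a script. Its argument "moves" is one flat list of numbers, 6 for each row, row after row: the shift along the world's x, y, z in units of 25 mm (1.0 is 25 mm), then the turn, a rotation vector about the world's x, y, z in rad. In form: [x, y, z, rx, ry, rz, x, y, z, rx, ry, rz, ...]. A call has 1 to 20 rows; each row is the pose to reach, as a shift and turn from the pose commanded when the call began; what a row does not reach only later rows make up. A row lasts 1/12 s, in which the tool goes at most 41.7 mm and 7.16 degrees, less where a joint would pass 70% of its speed; a pose out of reach is approached as far as the arm can. A call with a gripper value outside its range is refused whole. "claw" is the opening in per cent of the stroke, from 0 (shut) to 100 (fully open), set as the call begins (left out, the last holds). The fingers move at their own pace and stop on an object; "newtons" is the grip in N (left out, the last holds). Time passes only in rows, so rows that repeat a pose let the fingers close. It gives the time, the measured TCP pose, the force, the opening and the grip force at its end, in the units of the state.
- status.get_state(): the state, without advancing time (a new reading comes with each control period).
- vision.read_camera(name): name is "scene" or "top" or "wrist"; returns a dict with "image" (384x512x3 uint8, blue, green, red), "camera_matrix" (3x3 intrinsics, pixels), "camera_from_world" (4x4, takes a point from world to camera coordinates). Camera axes: x right, y down, z forward; pixel columns grow to the right and rows downward; lengths in m; the calibration is good to about 2 mm. A picture is of the moment at which its call begins. There is no depth.
- job.hand_in(): hands the job in; it is judged then, once.
The state is a dict: "clock": time; "joint_pos": joint angles; "qvel": joint speeds; "tau": joint torques, N m; "tcp_pos": TCP position; "orientation": TCP orientation; "wrist_force": force on the tool from outside, world axes, zero at the start; "ft_torque": the same for the moment, N m; "finger_gap": finger opening in m; "grip_force": force on a finger pad.
Only numpy, scipy, OpenCV 4.12 (cv2) and the standard library are available. Lean on these libraries where they do the work, as an engineer would, in place of code of your own. Each camera call takes 0.05 s, during which the arm holds its last target. There are 200 camera calls.

## Task

Get the bench ready for riveting: take the flat-topped stake (steel, with a brass band round its head) out of the wooden block and fit it in the green bench socket. The bore is closed by a flush sprung dust plug and cannot be seen, so rest the stem on the bare face plate and, pressing only gently, feel round in a widening spiral until it drops in; bring the collar fully down on the face, then swing the latch all the way across the collar. Leave the domed stake in the block and everything else where it is.

Things in the scene. Friction and masses are not known exactly. Their poses are not given: they have to be found in the camera images.
- stake_head (a point): Centre of the head of the flat-topped stake, the one to fit, and where to grip it: a plain round steel head, 30 mm dia x 32 mm high, with a brass band. z axis up. It lies 62 mm above the foot of the stem, 38 mm above the collar's underside, 16 mm below the flat top. The stake is loose, 0.27 to 0.39 kg, stem down in a hole of the block; lift it 30 mm to clear the hole.
- stake_collar (a point): The same stake: centre of the underside of its collar (46 mm dia x 8 mm thick). Above the collar is a neck 14 mm dia x 14 mm, then the head. Below it the stem, 14 mm dia x 24 mm long with a 1.5 mm chamfer at its foot. In the block the collar rests on the wood. Its weight alone keeps the plug down.
- stake_flat: The same stake, origin at the centre of the stem's foot, z axis up along the stake.
- dome_head (a point): Centre of the head of the other stake, same size, dark with a domed top, in the other hole of the block: to be left there.
- block: Fixed wooden block, 178 x 72 x 36 mm, that holds the two stakes; origin under its centre. Its holes, 18 mm dia, lie 42 mm either side of the middle along its x axis; either may hold either stake. Between block and socket the sewing machine's head and a lamp overhang the back of the table (x over 0.55 m): swing across on the robot's side of them.
- socket: Green bench socket, a fixed round foot 110 mm dia (122 mm at the bottom, with bolted lugs); origin under its centre. A dark clamp ring, opening 58 mm dia, 4 mm thick, lies on its steel face plate. The latch's pivot is 44 mm from the centre on its -x side (towards the robot). The stake may press on it with 30 N at most. The bore's dust plug yields to 0.5 N, 1.3 N when the stake is home.
- socket_face (a point): Middle of the ring's opening on the level face plate, 40 mm above the table; axes as the socket's. The upright bore (15.5 mm dia, 29 mm deep) opens in this face. It sits in an adjustable double-eccentric plate: its axis is 3.5 to 5.0 mm from this point in any direction, new each time, not measured. A sprung plug of the same steel closes it flush.
- latch_knob (a point): Centre of the grip of the latch's black upright finger knob: grip 15 mm dia x 14 mm high, its top 7 mm above this point; on the latch's tail, 45 mm from the pivot, 75 mm above the table. Pinch it from above or push it sideways.
- latch_pivot (a point): Upright pivot axis of the latch, half-way up its arm (6 mm thick, 13 mm wide, reaching 30 mm from the pivot, opposite to the knob). The arm's underside is 10 mm above the face plate, 2 mm above the top of a collar that is home; a collar that is not home stops it. Fully across, the arm points at the middle of the socket and the knob away from it.
- latch (a joint): Turn of the latch, rad: 0 to 0.35 (open) at the start, arm to the socket's -y side, knob to its +y side; 1.6 fully across, at its stop. Grows as the latch turns anticlockwise seen from above. Stays where it is left (about 1 N at the knob moves it).
- rivet_tin: Green round tin, 70 mm dia x 31 mm, to be left alone; origin under its centre.
- eyelet_tin: Red round tin, 60 mm dia x 27 mm, to be left alone; origin under its centre.
- hammer: Hammer with a wooden handle, 104 x 196 x 27 mm, lying along its y axis, to be left alone; origin under its centre.
- pen: Dark marking pen, 134 mm long, 12 mm thick, lying along its y axis, to be left alone; origin under its centre.
Things that resemble listed ones, but are neither listed nor needed, are in the scene too. Leave any orange or pink look-alike of the stake_flat alone.

How it is judged:
On the way, in this order (a step that is already met when the one before it is completed fails the run):
1. the flat-topped stake is home in the socket: its collar within 2 mm of the face plate, near its middle, upright, with the latch not yet across (z of stake_collar in the frame of socket_face between -0.002 and 0.002 m and horizontal distance between stake_collar and socket_face below 0.008 m and angle between stake_collar's own z axis and vertical below 0.06 rad and value of joint latch below 1 rad), for 0.2 s.
2. the latch is swung across the collar (value of joint latch above 1.4 rad), for 0.2 s.
At the end, for the whole second after the job is handed in: The flat-topped stake stands upright (within 0.06 rad) in the socket's bore, its collar's underside within 2 mm of the face plate and within 8 mm of the middle of the ring, the latch is turned past 1.4 rad across the collar, and the domed stake is still in its hole (within 15 mm) (z of stake_collar in the frame of socket_face between -0.002 and 0.002 m and horizontal distance between stake_collar and socket_face below 0.008 m and angle between stake_collar's own z axis and vertical below 0.06 rad and value of joint latch above 1.4 rad and distance of dome_head from where it was at the start of the episode below 0.015 m); the robot touches nothing.
It fails at once if the stake is pressed on the socket with more than 30 N (contact force between stake_flat and socket above 30 N).
It fails at once if the domed stake is pulled out or knocked (moved more than 15 mm) (distance of dome_head from where it was at the start of the episode above 0.015 m).
It fails at once if a tin, the hammer or the pen is moved by more than 30 mm (distance of any of rivet_tin, eyelet_tin, hammer, pen from where it was at the start of the episode above 0.03 m).
It also fails if it takes over 72 s, if anything falls off the work surface, if the arm or the gripper's body presses on something with over 40 N, if the wrist force passes 120 N, or if a joint passes its speed limit or range.

## Working session

There is one attempt and no reset: what is moved stays moved. The work goes in short steps, Python scripts to look and compute and a tool call to move; the robot and the scene stay as the last step left them, time stands still between calls to the robot, and variables do not carry over. Pictures are saved under pics/ and viewed, at most 10 in all, crops included, and the job is handed in when it is done.

Besides the shell and the picture viewer there is one more tool, called after ">>>" in YAML: its name, and indented under it one key for each argument. apply_moves: Moves the arm, as the interface text tells. Its arguments: {"type":"object","properties":{"moves":{"type":"array","items":{"type":"number"}},"claw":{"type":"number"},"newtons":{"type":"number"}},"required":["moves"]}

```bash
mkdir -p pics; cat > h.py <<'E'
import numpy as np, cv2
from workcell import status, vision, job
def shot(n):
    r=vision.read_camera(n); return r
def ray(r,u,v,z):
    K=np.array(r["camera_matrix"]);T=np.array(r["camera_from_world"]);R=T[:3,:3];t=T[:3,3]
    c=-R.T@t; d=R.T@np.linalg.solve(K,[u,v,1.]); s=(z-c[2])/d[2]; return c+s*d
def proj(r,p):
    K=np.array(r["camera_matrix"]);T=np.array(r["camera_from_world"]);q=K@(T[:3,:3]@np.array(p)+T[:3,3]); return q[:2]/q[2]
E
python3 - <<'E'
from h import *
import pickle
d={n:shot(n) for n in("scene","top")}
pickle.dump(d,open("d.pkl","wb"))
for n in d:
    cv2.imwrite(f"pics/{n}0.png",cv2.resize(d[n]["image"],(800,600),interpolation=cv2.INTER_CUBIC))
    T=np.array(d[n]["camera_from_world"]);print(n,-T[:3,:3].T@T[:3,3],T[2,:3])
print(status.get_state())
E
```

```text
scene [-0.15529539  0.96787021  0.88426603] [ 0.45935245 -0.69707667 -0.55052652]
top [ 0.41288231 -0.06506007  1.689906  ] [ 0.05436377  0.00113908 -0.99852055]
{'clock': 0.1, 'joint_pos': array([-1.44562492e+00,  3.13911379e-01,  4.50971708e-02,  1.30360480e+00,
       -2.09272352e-05,  1.43123985e+00]), 'qvel': array([-3.80758744e-04, -1.43334585e-03,  1.77759174e-03, -8.64284176e-04,
        7.41041258e-05,  6.68839226e-04]), 'tau': array([ 2.12255676e-03, -4.81725311e+01,  2.99242955e+01,  1.27545002e-02,
       -2.34092859e-04,  4.60382495e-06]), 'tcp_pos': array([ 0.15039989, -0.55452302,  0.23850783]), 'orientation': array([-8.11394798e-04,  9.91252348e-01,  1.31977739e-01, -4.62779973e-06]), 'wrist_force': array([ 0.55432056,  0.56376449, -0.19940915]), 'ft_torque': array([-0.0051255 ,  0.03365873,  0.02352695]), 'grip_force': 0.0, 'finger_gap': 0.08583456743317872}
```

View pics/scene0.png

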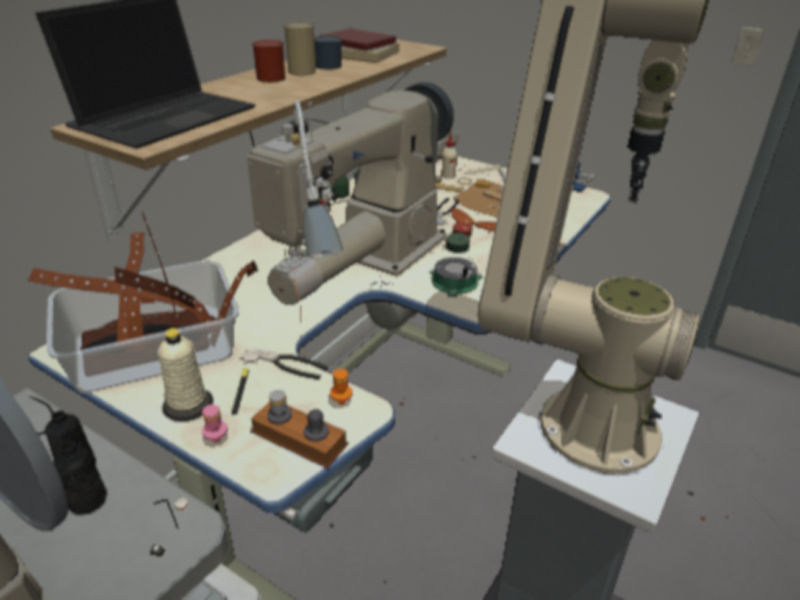

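View pics/top0.png

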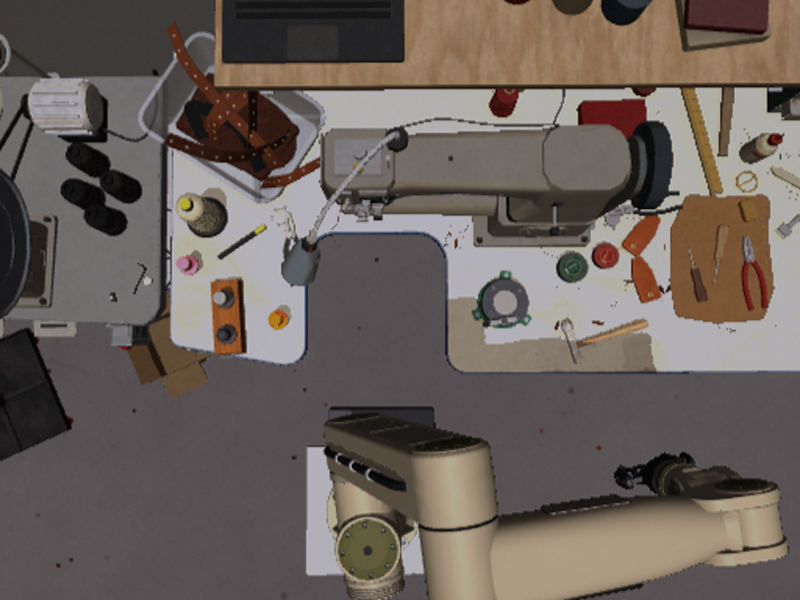

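Scene view: the block is at about (298,432). The grey banded stake is at (278,405) and the dark one at (316,425). The look-alikes are pink (213,425) and orange (340,387), so grey in the block is the one meant. In the top view the grey stake is at (223,297), the dark one at (227,333) and the socket at (503,300). I'll confirm this in an enlarged crop.

```bash
python3 - <<'E'
from h import *
import pickle
d=pickle.load(open("d.pkl","rb"))
def c(n,u,v,w,h):
    return cv2.resize(d[n]["image"][v:v+h,u:u+w],(400,300),interpolation=cv2.INTER_CUBIC)
a=np.hstack([c("top",115,172,60,45+15-15),c("top",292,165,60,45)])
b=np.hstack([c("scene",150,235,80,60),c("scene",260,155,60,45)])
cv2.imwrite("pics/crop1.png",np.vstack([a,b]))
t,s=d["top"],d["scene"]
k=.64
for nm,u,v,z in [("flat",223,297,.092),("dome",227,333,.092),("block",227,316,.036),("socket",503,300,.04)]:
    print(nm,ray(t,u*k,v*k,z))
E
```

```text
flat [0.50121827 0.33320119 0.092     ]
dome [0.41949372 0.32353767 0.092     ]
block [0.45958401 0.33743682 0.036     ]
socket [ 0.49298171 -0.31029035  0.04      ]
```

View pics/crop1.png

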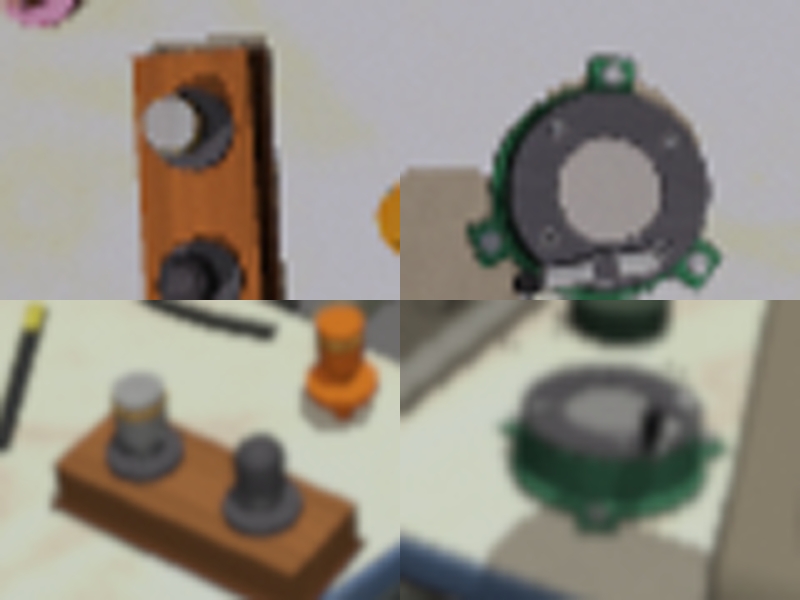

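The crop confirms it. The grey, flat-topped stake with the brass band is in the far hole, with its top at crop pixel (172,125). The dark domed stake is in the near hole. The ring opening is at crop (609,188), with the knob at (530,283) on the +y side, so the latch is open. I'll move over the socket first for a close look on the way.

>>> apply_moves:
  moves: [0.9,0.8,0.2,0,0,0.12,1.8,1.6,0.4,0,0,0.24,2.7,2.4,0.6,0,0,0.36,3.6,3.2,0.8,0,0,0.48,4.5,4.0,1.0,0,0,0.6,5.4,4.8,1.2,0,0,0.72,6.3,5.6,1.4,0,0,0.84,7.2,6.4,1.6,0,0,0.96,8.1,7.2,1.8,0,0,1.08,9,8,2,0,0,1.2,9.9,8.8,2.2,0,0,1.32,10.8,9.8,2.4,0,0,1.44,10.8,9.8,2.4,0,0,1.56,10.8,9.8,2.4,0,0,1.68,10.8,9.8,2.4,0,0,1.8,10.8,9.8,2.4,0,0,1.92,10.8,9.8,2.4,0,0,2.04,10.8,9.8,2.4,0,0,2.16,10.8,9.8,2.4,0,0,2.28,10.8,9.8,2.4,0,0,2.4]

```text
clock: 1.77
tcp_pos: [0.4203, -0.3098, 0.2989]
orientation: [-0.0, 0.233, 0.972, 0.0]
wrist_force: [-0.1, 0.2, 0.4]
finger_gap: 0.0857
grip_force: 0.0
```

>>> apply_moves:
  moves: [0,0,0,0,0,0.12,0,0,0,0,0,0.24,0,0,0,0,0,0.36,0,0,0,0,0,0.477,0,0,0,0,0,0.477,0,0,0,0,0,0.477]

```text
clock: 2.27
tcp_pos: [0.4203, -0.3099, 0.299]
orientation: [-0.0, 0.002, 1.0, 0.0]
wrist_force: [-0.0, 0.0, -0.5]
finger_gap: 0.0853
grip_force: 0.0
```

```bash
python3 - <<'E'
from h import *
import pickle
d=pickle.load(open("d.pkl","rb"));t=d["top"]
f=lambda X,Y,u,v:((X+.5)/6.6667-.5+u,(Y+.5)/6.6667-.5+v)
for nm,X,Y,u,v,z in [("flat",172,125,115,172,.090),("dome",178,280,115,172,.090),("face",209,188,292,165,.04),("knob",130,283,292,165,.082),("piv",208,268,292,165,.053)]:
    print(nm,ray(t,*f(X,Y,u,v),z))
r=shot("wrist");pickle.dump(r,open("w1.pkl","wb"))
T=np.array(r["camera_from_world"]);print(-T[:3,:3].T@T[:3,3],T[:3,:3],r["camera_matrix"])
s=status.get_state();print(s["tcp_pos"],s["orientation"],s["joint_pos"])
cv2.imwrite("pics/w1.png",r["image"])
E
```

```text
flat [0.50050894 0.34202967 0.09      ]
dome [0.41797943 0.33821005 0.09      ]
face [ 0.49011868 -0.31392804  0.04      ]
knob [ 0.43760056 -0.26466149  0.082     ]
piv [ 0.44594144 -0.31079679  0.053     ]
[ 0.34508026 -0.30892572  0.43477795] [[ 2.36885061e-03  9.99996804e-01  8.82986968e-04]
 [ 9.55080522e-01 -2.52411167e-03  2.96335663e-01]
 [ 2.96336944e-01  1.41348740e-04 -9.55083449e-01]] [[296.7000191    0.         253.56588539]
 [  0.         296.7000191  193.12383361]
 [  0.           0.           1.        ]]
[ 0.42037798 -0.30989404  0.29905724] [-2.13858864e-04  1.49368522e-03  9.99998829e-01  2.54310131e-04] [-7.89063835e-01  2.00433379e-01  4.23414322e-02  1.41336659e+00
  5.57685410e-05 -7.86076482e-01]
```

View pics/w1.png

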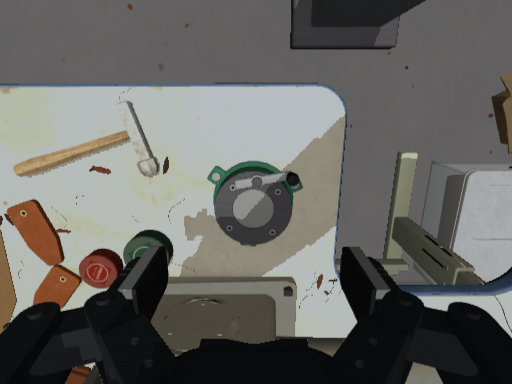

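The wrist view shows the socket at about (253,205), with the bright opening in the dark ring. The knob is at (292,179), so the latch is open. I'll fit the opening with code and go on to the stake.

```bash
cat >> h.py <<'E'
def blob(r,u,v,lo,hi,box=60):
    g=cv2.cvtColor(r["image"],cv2.COLOR_BGR2GRAY); u,v=int(u),int(v)
    m=cv2.inRange(g,lo,hi); k=np.zeros_like(m); k[max(0,v-box):v+box,max(0,u-box):u+box]=255
    n,l,st,c=cv2.connectedComponentsWithStats(m&k,connectivity=4); i=l[v,u]
    q=(l==i).astype(np.uint8); cs=max(cv2.findContours(q,0,1)[0],key=cv2.contourArea)
    h=cv2.convexHull(cs); return cv2.fitEllipse(h),st[i],g[v,u]
E
python3 - <<'E'
from h import *
import pickle
r=pickle.load(open("w1.pkl","rb"))
g=cv2.cvtColor(r["image"],cv2.COLOR_BGR2GRAY)
print(g[208,225:285],g[170:250,253])
e=blob(r,253,212,115,255,40);print(e)
print(ray(r,*e[0][0],.04))
# fit of the ring outer: size check
p=proj(r,[.49,-.3139,.04]);print(p)
print(ray(r,292,179,.082),ray(r,257,181,.056))
E
```

```text
[ 86  85  84  85  85  85  84  63 138 142 142 142 142 143 142 140 141 142
 143 143 142 143 142 142 142 142 128 127  98  96  97  95  96  97  96  97
  95  97  95  96  96  96  95  95  95  95  95  96  79  49  53  52  53  52
  53  53  52  52  52  53] [ 38  59  84  87  76  80 128 138  84  68  82  84  83  83  83  84  81  77
  84 111 145 145 144 144 144 143 143 143 143 143 143 143 143 144 143 142
 143 128  98  96  96  95  96  95  95  95  95  95  94  94  94  94  94  93
  94  93  92  79  45  50  53  53  53  53  53  52  51  52  51  54  54  52
  53  53  55  66 103 138 139 140]Traceback (most recent call last):
  File "<stdin>", line 6, in <module>
  File "h.py", line 15, in blob
    h=cv2.convexHull(cs); return cv2.fitEllipse(h),st[i],g[v,u]
                                 ~~~~~~~~~~~~~~^^^
cv2.error: OpenCV(4.12.0) /io/opencv/modules/imgproc/src/shapedescr.cpp:361: error: (-201:Incorrect size of input array) There should be at least 5 points to fit the ellipse in function 'fitEllipseNoDirect'
```

>>> apply_moves:
  moves: [0,1.6,0,0,0,0,0,3.2,0,0,0,0,0,4.8,0,0,0,0,0,6.4,0,0,0,0,0,8,0,0,0,0,0,9.6,0,0,0,0,0,11.2,0,0,0,0,0,12.8,0,0,0,0,0,14.4,0,0,0,0,0,16,0,0,0,0,0,17.6,0,0,0,0,0,19.2,0,0,0,0,0,20.8,0,0,0,0,0,22.4,0,0,0,0,0,24,0,0,0,0,0.6,25.2,0,0,0,0,1.2,26,0,0,0,0,1.2,26,0,0,0,0,1.2,26,0,0,0,0]

```text
clock: 3.9
tcp_pos: [0.4505, 0.3408, 0.2982]
orientation: [-0.001, 0.0, 1.0, -0.0]
wrist_force: [-1.4, -1.0, 0.3]
finger_gap: 0.0855
grip_force: 0.0
```

```bash
python3 - <<'E'
from h import *
import pickle
r=pickle.load(open("w1.pkl","rb"))
e=blob(r,253,212,90,255,40);print(e)
print(ray(r,*e[0][0],.042))
print("knob",ray(r,292,179,.082),"piv",ray(r,257,181,.056))
w=shot("wrist");pickle.dump(w,open("w2.pkl","wb"))
p=proj(w,[.5005,.342,.09]);print(p)
u,v=map(int,p);c=w["image"][max(0,v-75):v+75,u-100:u+100];print(u-100,max(0,v-75))
cv2.imwrite("pics/w2.png",cv2.resize(c,None,fx=4,fy=4,interpolation=cv2.INTER_CUBIC))
E
```

```text
(((252.56248474121094, 207.44859313964844), (38.22821807861328, 40.06330108642578), 96.66751098632812), array([ 233,  188,   40,   39, 1207], dtype=int32), np.uint8(96))
[ 0.48805011 -0.31032952  0.042     ]
knob [ 0.43651835 -0.26167401  0.082     ] piv [ 0.44586149 -0.30429711  0.056     ]
[253.90395915 207.68466112]
153 132
```

View pics/w2.png

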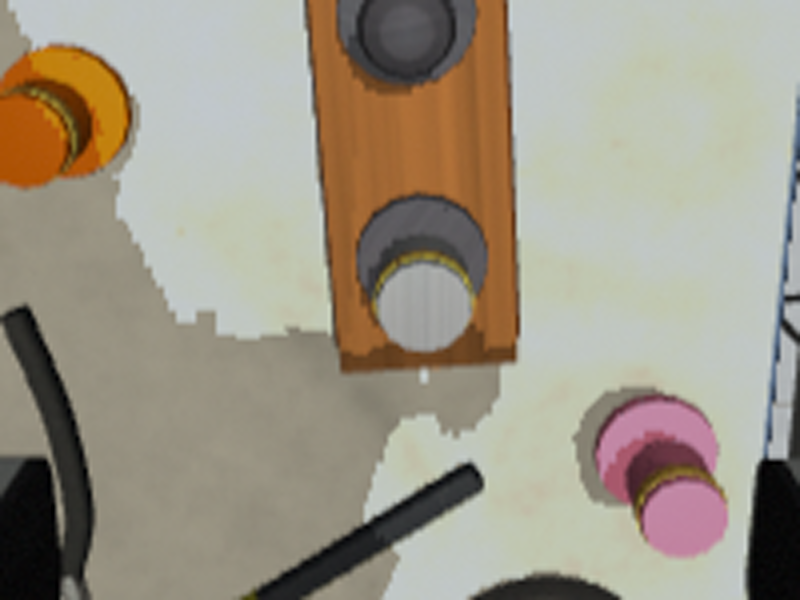

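The flat-topped stake's disc is at crop (424,307), with its brass band visible. The dome is at (408,30), the pink look-alike at (680,515) and the orange one at (30,130).

```bash
python3 - <<'E'
from h import *
import pickle
w=pickle.load(open("w2.pkl","rb"))
e=blob(w,258,208,110,255,25);print(e)
p=ray(w,*e[0][0],.09);print(p, ray(w,258.6,208.4,.09))
t=status.get_state()["tcp_pos"]
print((p-t)/.025,"tcp z for grasp", .074-.011, (.063-t[2])/.025)
E
```

```text
(((258.7536315917969, 207.774169921875), (22.82598876953125, 25.683910369873047), 76.46296691894531), array([246, 196,  26,  24, 449], dtype=int32), np.uint8(163))
[0.500612   0.34797831 0.09      ] [0.50143272 0.34779355 0.09      ]
[ 2.02080463  0.32303874 -8.3457881 ] tcp z for grasp 0.063 -9.425788097866729
```

>>> apply_moves:
  moves: [1,0.25,-1,0,0,0,2.02,0.25,-2.5,0,0,0,2.02,0.25,-4,0,0,0,2.02,0.25,-5.5,0,0,0,2.02,0.25,-6.8,0,0,0,2.02,0.25,-7.8,0,0,0,2.02,0.25,-8.6,0,0,0,2.02,0.25,-9.1,0,0,0,2.02,0.25,-9.4,0,0,0,2.02,0.25,-9.4,0,0,0,2.02,0.25,-9.4,0,0,0]

```text
clock: 4.87
tcp_pos: [0.5011, 0.3456, 0.0651]
orientation: [0.0, 0.001, 1.0, 0.0]
wrist_force: [1.0, 0.9, 0.6]
finger_gap: 0.0854
grip_force: 0.0
```

>>> apply_moves:
  moves: [0,0,0,0,0,0,0,0,0,0,0,0,0,0,0,0,0,0,0,0,0,0,0,0,0,0,0,0,0,0,0,0,0,0,0,0,0,0,0,0,0,0,0,0,0,0,0,0,0,0,0,0,0,0,0,0,0,0,0,0]
  claw: 20
  newtons: 50

```text
clock: 5.7
tcp_pos: [0.5013, 0.3467, 0.0651]
orientation: [0.001, -0.0, 1.0, 0.0]
wrist_force: [-1.3, 0.6, 6.0]
finger_gap: 0.0288
grip_force: 49.3
```

>>> apply_moves:
  moves: [0,0,0.3,0,0,0,0,0,0.8,0,0,0,0,0,1.4,0,0,0,0,0,2.4,0,0,0,0,0,3.6,0,0,0,0,0,5,0,0,0,-0.6,0,6,0,0,0,-1.4,-0.4,6,0,0,0,-2,-1.4,6,0,0,0,-2,-2.7,6,0,0,0,-2,-4.2,6,0,0,0,-2,-5.7,6,0,0,0,-2,-7.2,6,0,0,0,-2,-8.7,6,0,0,0,-2,-10.2,6,0,0,0,-2,-11.7,6,0,0,0,-2,-13.2,6,0,0,0,-2,-14.5,6,0,0,0,-2,-15,6,0,0,0,-2,-15,6,0,0,0]

```text
clock: 7.37
tcp_pos: [0.4504, -0.0316, 0.2138]
orientation: [-0.001, 0.002, 1.0, -0.0]
wrist_force: [0.2, 0.3, -4.2]
finger_gap: 0.0285
grip_force: 50.4
```

>>> apply_moves:
  moves: [0,-0.5,0,0,0,0,0,-1.7,0,0,0,0,0,-3,0,0,0,0,0,-4.4,0,0,0,0,0,-5.8,0,0,0,0,0,-7.2,0,0,0,0,0,-8.6,0,0,0,0,0,-9.8,0,0,0,0,0.5,-10.6,-0.2,0,0,0,1,-11.1,-0.6,0,0,0,1.46,-11.29,-1.2,0,0,0,1.46,-11.29,-1.8,0,0,0,1.46,-11.29,-2.3,0,0,0,1.46,-11.29,-2.7,0,0,0,1.46,-11.29,-3,0,0,0,1.46,-11.29,-3,0,0,0,1.46,-11.29,-3,0,0,0]

```text
clock: 8.78
tcp_pos: [0.4874, -0.3104, 0.1391]
orientation: [-0.0, -0.0, 1.0, 0.0]
wrist_force: [0.9, 0.9, -4.8]
finger_gap: 0.0289
grip_force: 50.7
```

```bash
python3 - <<'E'
from h import *
import pickle
w=shot("wrist");s=shot("scene");pickle.dump((w,s),open("d3.pkl","wb"))
p=proj(w,[.488,-.3105,.06]);print(p)
q=proj(s,[.488,-.3105,.08]);print(q)
def c(r,p,a,b):
    u,v=map(int,p);u=max(a,min(511-a,u));v=max(b,min(383-b,v));print(u-a,v-b);return cv2.resize(r["image"][v-b:v+b,u-a:u+a],(400,480),interpolation=cv2.INTER_CUBIC)
cv2.imwrite("pics/d3.png",np.hstack([c(w,p,75,90),c(s,q,40,48)]))
t=status.get_state();print(t["tcp_pos"],t["wrist_force"],t["ft_torque"],t["orientation"])
E
```

```text
[252.1796022  204.60594422]
[291.5712848 162.420831 ]
177 114
251 114
[ 0.48797465 -0.31111915  0.14025037] [-0.20008347  0.23070025 -3.10596132] [ 0.0480032   0.01633067 -0.02394906] [ 5.83377235e-04 -2.36864113e-04  9.99999722e-01 -3.99016278e-04]
```

View pics/d3.png

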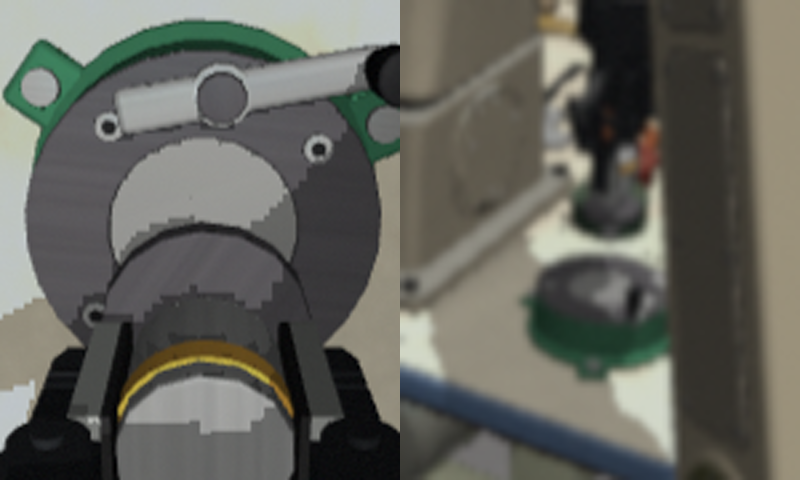

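The wrist crop shows the stake upright in the pads. The ring opening spans u 110–298 with its near edge at v≈137. The collar's near edge is at (205,225), the pivot at (222,97) and the knob at the right edge. I'll work out the stake's x and the ring centre from these.

```bash
python3 - <<'E'
from h import *
import pickle
w,s=pickle.load(open("d3.pkl","rb"))
f=lambda X,Y:((X+.5)/2.6667-.5+177,(Y+.5)/2.6667-.5+114)
print("collar x",ray(w,*f(205,225),.119)[0]+.023, ray(w,*f(205,234),.111)[0]+.023)
print("open near x",ray(w,*f(200,137),.044)[0]+.029,"y",ray(w,*f(110,218),.042)[1],ray(w,*f(298,218),.042)[1])
print("piv",ray(w,*f(222,97),.058),ray(w,*f(207,300),.119)[1])
# ring outer (110 dia foot; ring edges) 
print("ring L/R y",ray(w,*f(26,210),.044)[1],ray(w,*f(381,210),.044)[1])
for i in range(3): print(status.get_state()["tcp_pos"])
E
```

```text
collar x 0.48633366735146233 0.49103413220874736
open near x 0.4894697479555434 y -0.3387762154420582 -0.2806811839110488
piv [ 0.44635351 -0.30482284  0.058     ] -0.3090807404878406
ring L/R y -0.3640839485619763 -0.25566591097936053
[ 0.48797465 -0.31111915  0.14025037]
[ 0.48797465 -0.31111915  0.14025037]
[ 0.48797465 -0.31111915  0.14025037]
```

>>> apply_moves:
  moves: [0.02,0.03,-0.4,0,0,0,0.02,0.03,-0.9,0,0,0,0.02,0.03,-1.3,0,0,0,0.02,0.03,-1.55,0,0,0,0.02,0.03,-1.65,0,0,0,0.02,0.03,-1.7,0,0,0,0.02,0.03,-1.7,0,0,0,0.02,0.03,-1.7,0,0,0]

```text
clock: 9.55
tcp_pos: [0.4883, -0.3105, 0.0972]
orientation: [0.0, -0.0, 1.0, -0.0]
wrist_force: [-0.7, 0.4, -3.4]
finger_gap: 0.0289
grip_force: 50.7
```

>>> apply_moves:
  moves: [0,0,-0.02,0,0,0,0,0,-0.04,0,0,0,0,0,-0.06,0,0,0,0,0,-0.08,0,0,0,0,0,-0.08,0,0,0]

```text
clock: 9.97
tcp_pos: [0.488, -0.3102, 0.0948]
orientation: [0.0, -0.0, 1.0, 0.0]
wrist_force: [-0.1, -0.2, -3.5]
finger_gap: 0.0285
grip_force: 50.7
```

>>> apply_moves:
  moves: [0,0,-0.02,0,0,0,0,0,-0.04,0,0,0,0,0,-0.04,0,0,0]

```text
clock: 10.22
tcp_pos: [0.4879, -0.3102, 0.0937]
orientation: [-0.0, -0.0, 1.0, 0.0]
wrist_force: [0.3, 0.5, -4.2]
finger_gap: 0.029
grip_force: 50.7
```

>>> apply_moves:
  moves: [0,0,-0.02,0,0,0,0,0,-0.02,0,0,0,0,0,-0.02,0,0,0]

```text
clock: 10.47
tcp_pos: [0.488, -0.3102, 0.0933]
orientation: [-0.0, -0.0, 1.0, 0.0]
wrist_force: [-0.5, -0.0, -3.7]
finger_gap: 0.0289
grip_force: 50.7
```

>>> apply_moves:
  moves: [0,0,-0.02,0,0,0,0,0,-0.02,0,0,0,0,0,-0.02,0,0,0]

```text
clock: 10.72
tcp_pos: [0.4881, -0.3103, 0.093]
orientation: [0.0, -0.0, 1.0, -0.0]
wrist_force: [0.3, 0.9, -2.0]
finger_gap: 0.0289
grip_force: 50.7
```

>>> apply_moves:
  moves: [0,0,-0.02,0,0,0,0,0,-0.02,0,0,0,0,0,-0.02,0,0,0]

```text
clock: 10.97
tcp_pos: [0.4881, -0.3104, 0.0928]
orientation: [0.0, -0.0, 1.0, -0.0]
wrist_force: [0.2, 1.8, 1.5]
finger_gap: 0.0285
grip_force: 51.1
```

>>> apply_moves:
  moves: [0,0,-0.01,0,0,0,0,0,-0.01,0,0,0,0,0,-0.01,0,0,0]

```text
clock: 11.22
tcp_pos: [0.4882, -0.3104, 0.0926]
orientation: [0.0, -0.0, 1.0, -0.0]
wrist_force: [-1.8, 1.2, 4.8]
finger_gap: 0.0291
grip_force: 51.4
```

Contact with the face is at tcp z≈0.093, and it is now pressing with about 8 N. I'll ease off slightly and feel round at about 4 mm radius. A dip in Fz will show the bore's edge.

>>> apply_moves:
  moves: [0.084,0,0.008,0,0,0,0.168,0,0.008,0,0,0,0.168,0,0.008,0,0,0,0.168,0,0.008,0,0,0]

```text
clock: 11.55
tcp_pos: [0.4916, -0.3106, 0.0927]
orientation: [-0.001, 0.0, 1.0, -0.0]
wrist_force: [-3.8, 0.7, 5.9]
finger_gap: 0.0288
grip_force: 51.6
```

>>> apply_moves:
  moves: [-0.0225,0.084,0,0,0,0,-0.0225,0.084,0,0,0,0,-0.0225,0.084,0,0,0,0]

```text
clock: 11.8
tcp_pos: [0.4918, -0.3093, 0.0929]
orientation: [0.0, 0.0, 1.0, -0.001]
wrist_force: [-2.3, -2.8, 5.1]
finger_gap: 0.0287
grip_force: 51.2
```

>>> apply_moves:
  moves: [-0.0615,0.0615,0,0,0,0,-0.0615,0.0615,0,0,0,0,-0.0615,0.0615,0,0,0,0]

```text
clock: 12.05
tcp_pos: [0.491, -0.3078, 0.0929]
orientation: [0.001, 0.0, 1.0, -0.001]
wrist_force: [0.5, -3.5, 3.8]
finger_gap: 0.0288
grip_force: 51.4
```

>>> apply_moves:
  moves: [-0.084,0.0225,0,0,0,0,-0.084,0.0225,0,0,0,0,-0.084,0.0225,0,0,0,0]

```text
clock: 12.3
tcp_pos: [0.4891, -0.3065, 0.0929]
orientation: [0.001, -0.0, 1.0, -0.0]
wrist_force: [3.1, -2.9, 5.2]
finger_gap: 0.0286
grip_force: 51.4
```

>>> apply_moves:
  moves: [-0.084,-0.0225,0.006,0,0,0,-0.084,-0.0225,0.006,0,0,0,-0.084,-0.0225,0.006,0,0,0]

```text
clock: 12.55
tcp_pos: [0.4868, -0.3064, 0.0929]
orientation: [0.001, -0.0, 1.0, 0.0]
wrist_force: [3.5, -1.9, 6.2]
finger_gap: 0.0287
grip_force: 51.5
```

>>> apply_moves:
  moves: [-0.0615,-0.0615,0,0,0,0,-0.0615,-0.0615,0,0,0,0,-0.0615,-0.0615,0,0,0,0]

```text
clock: 12.8
tcp_pos: [0.4853, -0.3072, 0.0929]
orientation: [0.001, -0.001, 1.0, 0.001]
wrist_force: [4.7, 2.5, 6.6]
finger_gap: 0.0289
grip_force: 51.7
```

>>> apply_moves:
  moves: [-0.0225,-0.084,0,0,0,0,-0.0225,-0.084,0,0,0,0,-0.0225,-0.084,0,0,0,0]

```text
clock: 13.05
tcp_pos: [0.4845, -0.3084, 0.0928]
orientation: [0.001, -0.001, 1.0, 0.002]
wrist_force: [3.6, 3.2, 8.5]
finger_gap: 0.0289
grip_force: 51.9
```

>>> apply_moves:
  moves: [0.0225,-0.084,0,0,0,0,0.0225,-0.084,0,0,0,0,0.0225,-0.084,0,0,0,0]

```text
clock: 13.3
tcp_pos: [0.4845, -0.3096, 0.0927]
orientation: [0.001, -0.001, 1.0, 0.003]
wrist_force: [1.6, 4.2, 9.5]
finger_gap: 0.0289
grip_force: 52.2
```

>>> apply_moves:
  moves: [0.0615,-0.0615,0,0,0,0,0.0615,-0.0615,0,0,0,0,0.0615,-0.0615,0,0,0,0]

```text
clock: 13.55
tcp_pos: [0.485, -0.3099, 0.0926]
orientation: [-0.0, -0.001, 1.0, 0.004]
wrist_force: [0.7, 7.2, 12.9]
finger_gap: 0.0285
grip_force: 52.6
```

>>> apply_moves:
  moves: [0.084,-0.0225,0,0,0,0,0.084,-0.0225,0,0,0,0,0.084,-0.0225,0,0,0,0]

```text
clock: 13.8
tcp_pos: [0.4858, -0.3099, 0.0925]
orientation: [-0.002, -0.001, 1.0, 0.004]
wrist_force: [-3.7, 8.3, 15.6]
finger_gap: 0.0289
grip_force: 52.9
```

>>> apply_moves:
  moves: [0.084,0.0225,0,0,0,0,0.084,0.0225,0,0,0,0,0.084,0.0225,0,0,0,0]

```text
clock: 14.05
tcp_pos: [0.4873, -0.31, 0.0924]
orientation: [-0.003, -0.001, 1.0, 0.003]
wrist_force: [-4.4, 6.3, 15.4]
finger_gap: 0.0288
grip_force: 52.9
```

>>> apply_moves:
  moves: [0.0615,0.0615,0,0,0,0,0.0615,0.0615,0,0,0,0,0.0615,0.0615,0,0,0,0]

```text
clock: 14.3
tcp_pos: [0.4885, -0.3096, 0.0923]
orientation: [-0.003, -0.0, 1.0, 0.002]
wrist_force: [-5.5, 2.4, 13.1]
finger_gap: 0.0283
grip_force: 52.7
```

Force is building up and the tool lags its command. I'll lift clear of the face and compare the free pose with the command.

>>> apply_moves:
  moves: [0,0,0.04,0,0,0,0,0,0.08,0,0,0,0,0,0.12,0,0,0,0,0,0.12,0,0,0,0,0,0.12,0,0,0]

```text
clock: 14.72
tcp_pos: [0.491, -0.3116, 0.0942]
orientation: [-0.001, -0.0, 1.0, 0.001]
wrist_force: [0.5, 0.8, -3.6]
finger_gap: 0.0287
grip_force: 50.9
```

```bash
python3 - <<'E'
from h import *
t=status.get_state();print(t["tcp_pos"],t["orientation"],t["wrist_force"],t["ft_torque"],t["joint_pos"])
E
```

```text
[ 0.49099179 -0.31161473  0.09423733] [-8.27755189e-04 -1.63607593e-04  9.99999175e-01  9.68159546e-04] [ 0.46158245  0.765453   -3.60810069] [-0.05452083 -0.07401218 -0.04594262] [-7.03729604e-01  4.08731987e-01 -1.82408829e-01  9.82170721e-01
  4.04679992e-04 -7.04057328e-01]
```

>>> apply_moves:
  moves: [0.048,-0.012,0,0,0,0,0.048,-0.012,-0.03,0,0,0,0.048,-0.012,-0.064,0,0,0,0.048,-0.012,-0.064,0,0,0,0.048,-0.012,-0.064,0,0,0]

```text
clock: 15.13
tcp_pos: [0.4927, -0.3126, 0.0936]
orientation: [-0.0, -0.0, 1.0, 0.0]
wrist_force: [0.0, -0.3, -3.2]
finger_gap: 0.0286
grip_force: 50.9
```

>>> apply_moves:
  moves: [0,0,0.05,0,0,0,-0.04,-0.068,0.05,0,0,0,-0.04,-0.068,0.02,0,0,0,-0.04,-0.068,0,0,0,0,-0.04,-0.068,0,0,0,0,-0.04,-0.068,0,0,0,0]

```text
clock: 15.63
tcp_pos: [0.4918, -0.3143, 0.0938]
orientation: [-0.0, -0.0, 1.0, 0.0]
wrist_force: [0.2, -0.5, -2.8]
finger_gap: 0.0286
grip_force: 50.9
```

>>> apply_moves:
  moves: [0,0,0.05,0,0,0,-0.072,-0.04,0.05,0,0,0,-0.072,-0.04,0.02,0,0,0,-0.072,-0.04,0,0,0,0,-0.072,-0.04,0,0,0,0,-0.072,-0.04,0,0,0,0]

```text
clock: 16.13
tcp_pos: [0.49, -0.3153, 0.0937]
orientation: [-0.0, -0.0, 1.0, 0.0]
wrist_force: [0.0, 0.1, -4.7]
finger_gap: 0.0285
grip_force: 50.9
```

>>> apply_moves:
  moves: [0,0,0.05,0,0,0,-0.088,0,0.05,0,0,0,-0.088,0,0.02,0,0,0,-0.088,0,0,0,0,0,-0.088,0,0,0,0,0,-0.088,0,0,0,0,0]

```text
clock: 16.63
tcp_pos: [0.4878, -0.3153, 0.0938]
orientation: [-0.0, -0.0, 1.0, 0.0]
wrist_force: [-0.4, -0.5, -3.5]
finger_gap: 0.0289
grip_force: 50.9
```

>>> apply_moves:
  moves: [0,0,0.05,0,0,0,-0.072,0.04,0.05,0,0,0,-0.072,0.04,0.02,0,0,0,-0.072,0.04,0,0,0,0,-0.072,0.04,0,0,0,0,-0.072,0.04,0,0,0,0]

```text
clock: 17.13
tcp_pos: [0.486, -0.3143, 0.0937]
orientation: [-0.0, -0.0, 1.0, 0.0]
wrist_force: [0.3, 0.8, -4.1]
finger_gap: 0.0288
grip_force: 50.9
```

>>> apply_moves:
  moves: [0,0,0.05,0,0,0,-0.048,0.068,0.05,0,0,0,-0.048,0.068,0.02,0,0,0,-0.048,0.068,0,0,0,0,-0.048,0.068,0,0,0,0,-0.048,0.068,0,0,0,0]

```text
clock: 17.63
tcp_pos: [0.4848, -0.3126, 0.0937]
orientation: [-0.0, -0.0, 1.0, 0.0]
wrist_force: [0.3, -0.1, -3.7]
finger_gap: 0.0288
grip_force: 50.9
```

The controller integrates, so force creeps up under contact, and those touches stopped about 0.7 mm above the face. I'll repeat the points in reverse, going 1.2 mm lower.

>>> apply_moves:
  moves: [0,0,-0.025,0,0,0,0,0,-0.045,0,0,0,0,0,-0.045,0,0,0,0,0,-0.045,0,0,0]

```text
clock: 17.97
tcp_pos: [0.4849, -0.3127, 0.0928]
orientation: [0.0, -0.0, 1.0, -0.0]
wrist_force: [0.2, 0.5, -2.4]
finger_gap: 0.0287
grip_force: 51.1
```

>>> apply_moves:
  moves: [0,0,0.05,0,0,0,0.048,-0.068,0.05,0,0,0,0.048,-0.068,0.02,0,0,0,0.048,-0.068,0,0,0,0,0.048,-0.068,0,0,0,0,0.048,-0.068,0,0,0,0]

```text
clock: 18.47
tcp_pos: [0.4861, -0.3145, 0.0928]
orientation: [0.0, -0.0, 1.0, -0.0]
wrist_force: [-0.9, -0.4, -3.5]
finger_gap: 0.0284
grip_force: 51.0
```

>>> apply_moves:
  moves: [0,0,0.05,0,0,0,0.072,-0.04,0.05,0,0,0,0.072,-0.04,0.02,0,0,0,0.072,-0.04,0,0,0,0,0.072,-0.04,0,0,0,0,0.072,-0.04,0,0,0,0]

```text
clock: 18.97
tcp_pos: [0.4878, -0.3153, 0.0926]
orientation: [-0.0, -0.0, 1.0, 0.0]
wrist_force: [0.5, -0.7, -3.5]
finger_gap: 0.0287
grip_force: 51.0
```

>>> apply_moves:
  moves: [0,0,0.05,0,0,0,0.088,0,0.05,0,0,0,0.088,0,0.02,0,0,0,0.088,0,0,0,0,0,0.088,0,0,0,0,0,0.088,0,0,0,0,0]

```text
clock: 19.47
tcp_pos: [0.49, -0.3153, 0.0927]
orientation: [0.0, -0.0, 1.0, 0.0]
wrist_force: [0.7, -0.6, -4.0]
finger_gap: 0.0287
grip_force: 51.0
```

>>> apply_moves:
  moves: [0,0,0.05,0,0,0,0.072,0.04,0.05,0,0,0,0.072,0.04,0.02,0,0,0,0.072,0.04,0,0,0,0,0.072,0.04,0,0,0,0,0.072,0.04,0,0,0,0]

```text
clock: 19.97
tcp_pos: [0.4918, -0.3143, 0.0927]
orientation: [-0.0, -0.0, 1.0, 0.0]
wrist_force: [0.3, -0.3, -3.6]
finger_gap: 0.0285
grip_force: 51.0
```

>>> apply_moves:
  moves: [0,0,0.05,0,0,0,0.04,0.068,0.05,0,0,0,0.04,0.068,0.02,0,0,0,0.04,0.068,0,0,0,0,0.04,0.068,0,0,0,0,0.04,0.068,0,0,0,0]

```text
clock: 20.47
tcp_pos: [0.4929, -0.3126, 0.0929]
orientation: [0.0, -0.0, 1.0, 0.0]
wrist_force: [-0.3, 1.3, -1.0]
finger_gap: 0.029
grip_force: 51.0
```

>>> apply_moves:
  moves: [0,0,-0.016,0,0,0,0,0,-0.016,0,0,0,0,0,-0.016,0,0,0]

```text
clock: 20.72
tcp_pos: [0.493, -0.3126, 0.0927]
orientation: [0.0, -0.0, 1.0, -0.0]
wrist_force: [-0.2, 1.6, 1.6]
finger_gap: 0.0287
grip_force: 51.2
```

>>> apply_moves:
  moves: [0,0,0.05,0,0,0,-0.04,-0.068,0.05,0,0,0,-0.04,-0.068,0.02,0,0,0,-0.04,-0.068,0,0,0,0,-0.04,-0.068,0,0,0,0,-0.04,-0.068,0,0,0,0]

```text
clock: 21.22
tcp_pos: [0.4916, -0.3145, 0.0921]
orientation: [-0.0, 0.0, 1.0, 0.0]
wrist_force: [-0.8, -0.8, -2.8]
finger_gap: 0.0283
grip_force: 51.0
```

>>> apply_moves:
  moves: [0,0,0.05,0,0,0,-0.072,-0.04,0.05,0,0,0,-0.072,-0.04,0.02,0,0,0,-0.072,-0.04,0,0,0,0,-0.072,-0.04,0,0,0,0,-0.072,-0.04,0,0,0,0]

```text
clock: 21.72
tcp_pos: [0.49, -0.3153, 0.0922]
orientation: [-0.0, -0.0, 1.0, 0.0]
wrist_force: [-0.3, -0.2, -3.3]
finger_gap: 0.0286
grip_force: 51.0
```

>>> apply_moves:
  moves: [0,0,0.05,0,0,0,-0.088,0,0.05,0,0,0,-0.088,0,0.02,0,0,0,-0.088,0,0,0,0,0,-0.088,0,0,0,0,0,-0.088,0,0,0,0,0]

```text
clock: 22.22
tcp_pos: [0.4878, -0.3153, 0.0923]
orientation: [0.0, -0.0, 1.0, 0.0]
wrist_force: [-0.3, -0.1, -3.1]
finger_gap: 0.0288
grip_force: 51.0
```

>>> apply_moves:
  moves: [0,0,0.05,0,0,0,-0.072,0.04,0.05,0,0,0,-0.072,0.04,0.02,0,0,0,-0.072,0.04,0,0,0,0,-0.072,0.04,0,0,0,0,-0.072,0.04,0,0,0,0]

```text
clock: 22.72
tcp_pos: [0.486, -0.3143, 0.0926]
orientation: [0.0, -0.0, 1.0, 0.0]
wrist_force: [-1.1, 0.8, -0.9]
finger_gap: 0.0291
grip_force: 51.1
```

>>> apply_moves:
  moves: [0,0,0.05,0,0,0,-0.048,0.068,0.05,0,0,0,-0.048,0.068,0.02,0,0,0,-0.048,0.068,0,0,0,0,-0.048,0.068,0,0,0,0,-0.048,0.068,0,0,0,0]

```text
clock: 23.22
tcp_pos: [0.4848, -0.3125, 0.0926]
orientation: [0.0, -0.0, 1.0, 0.0]
wrist_force: [0.1, 1.2, 1.9]
finger_gap: 0.0287
grip_force: 51.5
```

There was no contact at B, C and D, so the bore is near C (0.4897, -0.3152). I'll go in there.

>>> apply_moves:
  moves: [0,0,0.05,0,0,0,0.1,-0.06,0.05,0,0,0,0.19,-0.108,0.05,0,0,0,0.19,-0.108,0.02,0,0,0,0.19,-0.108,0,0,0,0,0.19,-0.108,-0.02,0,0,0,0.19,-0.108,-0.04,0,0,0,0.19,-0.108,-0.04,0,0,0]

```text
clock: 23.88
tcp_pos: [0.4895, -0.3153, 0.0911]
orientation: [-0.0, -0.0, 1.0, 0.0]
wrist_force: [-0.2, 0.1, -2.6]
finger_gap: 0.0289
grip_force: 51.1
```

>>> apply_moves:
  moves: [0,0,-0.01,0,0,0,0,0,-0.02,0,0,0,0,0,-0.02,0,0,0]

```text
clock: 24.13
tcp_pos: [0.4895, -0.3153, 0.0908]
orientation: [-0.0, -0.0, 1.0, 0.0]
wrist_force: [0.2, 0.2, -3.1]
finger_gap: 0.0289
grip_force: 51.1
```

It dropped 2 mm below the face with no contact force, so the stem is in the bore. I'll go on down in stages.

>>> apply_moves:
  moves: [0,0,-0.03,0,0,0,0,0,-0.06,0,0,0,0,0,-0.09,0,0,0,0,0,-0.12,0,0,0,0,0,-0.12,0,0,0]

```text
clock: 24.55
tcp_pos: [0.4895, -0.3153, 0.0876]
orientation: [-0.0, -0.0, 1.0, 0.0]
wrist_force: [-0.1, 0.2, -4.1]
finger_gap: 0.0289
grip_force: 51.1
```

>>> apply_moves:
  moves: [0,0,-0.03,0,0,0,0,0,-0.06,0,0,0,0,0,-0.09,0,0,0,0,0,-0.12,0,0,0,0,0,-0.12,0,0,0]

```text
clock: 24.97
tcp_pos: [0.4895, -0.3153, 0.0846]
orientation: [-0.0, -0.0, 1.0, 0.0]
wrist_force: [-0.1, 0.4, -2.7]
finger_gap: 0.0287
grip_force: 51.1
```

>>> apply_moves:
  moves: [0,0,-0.06,0,0,0,0,0,-0.12,0,0,0,0,0,-0.18,0,0,0,0,0,-0.24,0,0,0,0,0,-0.3,0,0,0,0,0,-0.3,0,0,0]

```text
clock: 25.47
tcp_pos: [0.4895, -0.3152, 0.0769]
orientation: [-0.0, -0.0, 1.0, 0.0]
wrist_force: [-0.6, 0.4, -3.5]
finger_gap: 0.0286
grip_force: 51.1
```

>>> apply_moves:
  moves: [0,0,-0.05,0,0,0,0,0,-0.1,0,0,0,0,0,-0.15,0,0,0,0,0,-0.2,0,0,0,0,0,-0.23,0,0,0,0,0,-0.23,0,0,0]

```text
clock: 25.97
tcp_pos: [0.4895, -0.3152, 0.0713]
orientation: [-0.0, -0.0, 1.0, 0.0]
wrist_force: [0.6, 2.1, -3.3]
finger_gap: 0.029
grip_force: 51.1
```

>>> apply_moves:
  moves: [0,0,-0.02,0,0,0,0,0,-0.04,0,0,0,0,0,-0.06,0,0,0,0,0,-0.06,0,0,0]

```text
clock: 26.3
tcp_pos: [0.4895, -0.3153, 0.07]
orientation: [-0.0, -0.0, 1.0, 0.0]
wrist_force: [0.3, 2.5, -3.0]
finger_gap: 0.0287
grip_force: 51.1
```

>>> apply_moves:
  moves: [0,0,-0.02,0,0,0,0,0,-0.04,0,0,0,0,0,-0.04,0,0,0]

```text
clock: 26.55
tcp_pos: [0.4895, -0.3153, 0.0694]
orientation: [0.0, -0.0, 1.0, 0.0]
wrist_force: [-2.1, 3.3, 1.6]
finger_gap: 0.0287
grip_force: 51.5
```

>>> apply_moves:
  moves: [0,0,-0.015,0,0,0,0,0,-0.015,0,0,0,0,0,-0.015,0,0,0]

```text
clock: 26.8
tcp_pos: [0.4895, -0.3153, 0.0694]
orientation: [0.0, -0.0, 1.0, -0.0]
wrist_force: [-2.2, 3.4, 5.4]
finger_gap: 0.029
grip_force: 51.8
```

The collar meets the face at tcp z 0.0694, which is where home should be. I'll release and retreat upward.

>>> apply_moves:
  moves: [0,0,0,0,0,0,0,0,0,0,0,0,0,0,0,0,0,0,0,0,0,0,0,0,0,0,0,0,0,0]
  claw: 65

```text
clock: 27.22
tcp_pos: [0.4897, -0.3157, 0.0686]
orientation: [0.0, -0.0, 1.0, -0.0]
wrist_force: [1.2, 0.3, 0.3]
finger_gap: 0.0553
grip_force: 0.0
```

>>> apply_moves:
  moves: [0,0,0.5,0,0,0,0,0,1.3,0,0,0,0,0,2.2,0,0,0,-0.5,0,3.2,0,0,0,-1.3,0,4,0,0,0,-1.6,0,4,0,0,0,-1.6,0,4,0,0,0]

```text
clock: 27.8
tcp_pos: [0.4489, -0.3159, 0.1699]
orientation: [0.001, 0.001, 1.0, -0.001]
wrist_force: [-0.0, -0.4, -0.8]
finger_gap: 0.0555
grip_force: 0.0
```

```bash
python3 - <<'E'
from h import *
import pickle
w=shot("wrist");pickle.dump(w,open("w4.pkl","wb"))
p=proj(w,[.475,-.305,.06]);u,v=map(int,p);print(p);u0,v0=u-100,max(0,v-75)
print(u0,v0);cv2.imwrite("pics/w4.png",cv2.resize(w["image"][v0:v0+150,u0:u0+200],(800,600),interpolation=cv2.INTER_CUBIC))
t=status.get_state();print(t["tcp_pos"],t["wrist_force"])
E
```

```text
[265.01239837 219.72040398]
165 144
[ 0.44924979 -0.31556358  0.16875808] [ 0.28018769 -0.07854888 -0.16068349]
```

View pics/w4.png

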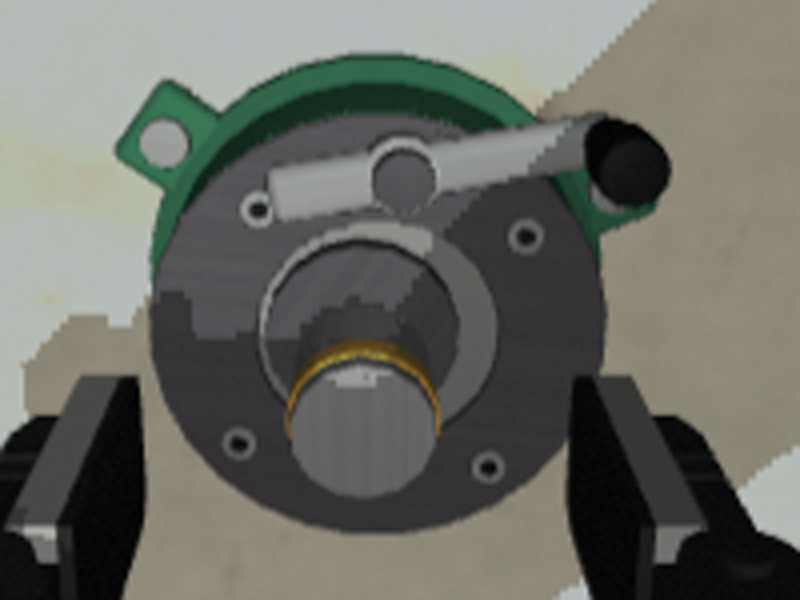

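The wrist view shows the stake standing upright with its collar inside the ring opening. The knob's top is at crop (630,163) and the pivot at (405,178). Next I'll work out the knob's arc.

```bash
python3 - <<'E'
from h import *
import pickle
w=pickle.load(open("w4.pkl","rb"))
f=lambda X,Y:((X+.5)/4-.5+165,(Y+.5)/4-.5+144)
k=ray(w,*f(632,166),.082);p=ray(w,*f(403,182),.057);c=np.array([.489,-.3098,0])
print("k",k,"p",p,"collar",ray(w,*f(358,336),.048), "head top",ray(w,*f(365,430),.094))
print("kp",np.linalg.norm((k-p)[:2]),"pc",np.linalg.norm((p-c)[:2]))
a0=np.arctan2(*(k-p)[1::-1]);a1=np.arctan2(*(p-c)[1::-1]);print(a0,a1,(a1-a0)%6.283)
t=status.get_state()["tcp_pos"]
print("to knob",(k-t)[:2]/.025,(.073-t[2])/.025)
L=np.linalg.norm((k-p)[:2]); 
if 1:
    b=(a1-a0)%6.283+.06
    for i in range(1,13):
        A=a0+b*i/12; print(np.round(np.array([np.cos(A)-np.cos(a0),np.sin(A)-np.sin(a0)])*.045/.025,2))
E
```

```text
k [ 0.43670724 -0.26112168  0.082     ] p [ 0.44741911 -0.30488383  0.057     ] collar [ 0.48800794 -0.31470543  0.048     ] head top [ 0.4878683  -0.31332946  0.094     ]
kp 0.04505407127594855 pc 0.04187050945222412
1.8108511199847095 3.0239074506511656 1.2130563306664561
to knob [-0.50170217  2.17767596] -3.830323194215877
[-0.18 -0.06]
[-0.36 -0.13]
[-0.53 -0.22]
[-0.68 -0.33]
[-0.83 -0.46]
[-0.96 -0.6 ]
[-1.07 -0.75]
[-1.17 -0.91]
[-1.25 -1.09]
[-1.31 -1.27]
[-1.35 -1.45]
[-1.37 -1.64]
```

>>> apply_moves:
  moves: [-0.25,1.1,0,0,0,0,-0.5,2.18,-0.3,0,0,0,-0.5,2.18,-1.3,0,0,0,-0.5,2.18,-2.3,0,0,0,-0.5,2.18,-3.1,0,0,0,-0.5,2.18,-3.6,0,0,0,-0.5,2.18,-3.82,0,0,0,-0.5,2.18,-3.82,0,0,0,-0.5,2.18,-3.82,0,0,0]
  claw: 48

```text
clock: 28.6
tcp_pos: [0.4371, -0.2606, 0.0726]
orientation: [-0.0, -0.0, 1.0, 0.0]
wrist_force: [-0.2, 0.9, -0.0]
finger_gap: 0.0406
grip_force: 0.0
```

>>> apply_moves:
  moves: [0,0,0,0,0,0,0,0,0,0,0,0,0,0,0,0,0,0,0,0,0,0,0,0,0,0,0,0,0,0,0,0,0,0,0,0]
  claw: 5
  newtons: 25

```text
clock: 29.1
tcp_pos: [0.4378, -0.2615, 0.074]
orientation: [0.001, -0.0, 1.0, -0.001]
wrist_force: [-0.2, -1.6, 4.8]
finger_gap: 0.0136
grip_force: 24.9
```

The knob is pinched (gap 13.6 mm). Now I'll sweep it along the arc.

>>> apply_moves:
  moves: [-0.18,-0.06,0.02,0,0,0,-0.36,-0.13,0.02,0,0,0,-0.53,-0.22,0.02,0,0,0,-0.68,-0.33,0.02,0,0,0,-0.83,-0.46,0.02,0,0,0,-0.96,-0.6,0.02,0,0,0,-1.07,-0.75,0.02,0,0,0,-1.17,-0.91,0.02,0,0,0,-1.17,-0.91,0.02,0,0,0]

```text
clock: 29.85
tcp_pos: [0.4042, -0.2805, 0.0734]
orientation: [-0.003, -0.0, 1.0, 0.003]
wrist_force: [-5.9, 9.0, 13.2]
finger_gap: 0.0135
grip_force: 26.1
```

>>> apply_moves:
  moves: [-0.08,-0.18,0,0,0,0,-0.14,-0.36,0,0,0,0,-0.18,-0.54,0,0,0,0,-0.2,-0.73,0,0,0,0,-0.2,-0.73,0,0,0,0]

```text
clock: 30.27
tcp_pos: [0.3983, -0.2994, 0.0729]
orientation: [-0.004, 0.0, 1.0, 0.002]
wrist_force: [-8.6, 4.5, 10.1]
finger_gap: 0.0137
grip_force: 28.2
```

```bash
python3 - <<'E'
from h import *
t=status.get_state();print(t["tcp_pos"],t["wrist_force"],t["finger_gap"])
k=t["tcp_pos"][:2];p=np.array([.4474,-.3049]);print(np.linalg.norm(k-p),np.arctan2(*(k-p)[::-1])%6.283-1.811+.37)
E
```

```text
[ 0.3982943  -0.2994206   0.07289259] [-8.58459295  4.48879976 10.09913505] 0.01373019166824936
0.049410457292408054 1.5894685062728056
```

>>> apply_moves:
  moves: [0.06,-0.05,0.03,0,0,0,0.1,-0.1,0.04,0,0,0,0.1,-0.14,0.04,0,0,0,0.1,-0.14,0.04,0,0,0]

```text
clock: 30.6
tcp_pos: [0.3985, -0.3009, 0.0729]
orientation: [-0.006, 0.0, 1.0, 0.004]
wrist_force: [-13.3, 7.8, 10.4]
finger_gap: 0.0136
grip_force: 28.0
```

>>> apply_moves:
  moves: [0,0.05,0,0,0,0,0,0.05,0,0,0,0]

```text
clock: 30.77
tcp_pos: [0.3985, -0.3005, 0.073]
orientation: [-0.006, 0.0, 1.0, 0.003]
wrist_force: [-13.7, 4.3, 8.7]
finger_gap: 0.0137
grip_force: 27.9
```

>>> apply_moves:
  moves: [0,0,0,0,0,0,0,0,0,0,0,0,0,0,0,0,0,0,0,0,0,0,0,0,0,0,0.5,0,0,0,0,0,1.3,0,0,0,0,0,2.3,0,0,0,0,0,3.5,0,0,0,0,0,4.5,0,0,0,0,0,4.5,0,0,0,0,0,4.5,0,0,0]
  claw: 48

```text
clock: 31.68
tcp_pos: [0.4063, -0.3052, 0.1888]
orientation: [0.001, -0.0, 1.0, -0.001]
wrist_force: [0.9, 0.0, -0.7]
finger_gap: 0.0413
grip_force: 0.0
```

```bash
python3 - <<'E'
from h import *
import pickle
w=shot("wrist");pickle.dump(w,open("w5.pkl","wb"))
p=proj(w,[.465,-.305,.06]);u,v=map(int,p);u0,v0=u-100,min(234,max(0,v-75))
print(u0,v0);cv2.imwrite("pics/w5.png",cv2.resize(w["image"][v0:v0+150,u0:u0+200],(800,600),interpolation=cv2.INTER_CUBIC))
E
```

```text
153 167
```

View pics/w5.png

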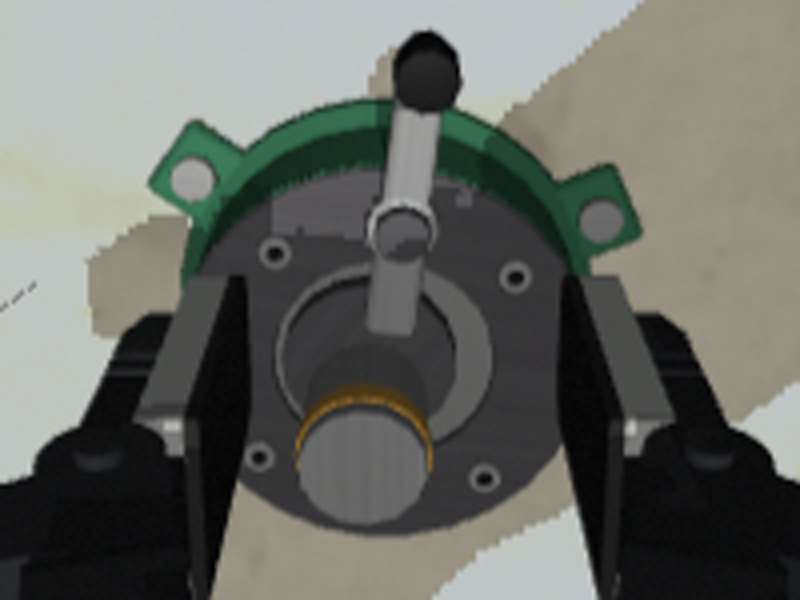

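The latch arm now lies over the collar, pointing at the socket's middle. The knob is at (428,80), the pivot at (402,235) and the stake upright at (365,460). One numeric check, then I'll hand in.

```bash
python3 - <<'E'
from h import *
import pickle
w=pickle.load(open("w5.pkl","rb"))
f=lambda X,Y:((X+.5)/4-.5+153,(Y+.5)/4-.5+167)
k=ray(w,*f(428,82),.082);p=ray(w,*f(402,236),.057);e=ray(w,*f(391,333),.053)
a=lambda d:np.arctan2(d[1],d[0])%6.283
print(k,p,e,"turned",a(k-p)-1.811,"arm",a(p-e)-1.811)
st=status.get_state();print(st["clock"],st["wrist_force"])
if a(k-p)-1.811>1.12: print(job.hand_in())
E
```

```text
[ 0.40133963 -0.29944514  0.082     ] [ 0.44786392 -0.30505351  0.057     ] [ 0.47646778 -0.30785951  0.053     ] turned 1.2106243841756936 arm 1.2328068115088553
31.7333 [ 0.04390547  0.44639129 -0.27354944]
the job is handed in; nothing more can be done
None
```

The flat-topped stake is home in the socket bore with its latch swung across the collar; the job was handed in at about 32 s, and the hand-in returned no verdict.

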